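# Put away the lantern painter's brushes and paddles

## Robot

A 6-joint arm with a two-finger parallel gripper is mounted at the origin on the work surface. World frame = base frame: x ahead of the robot, y to its left, z up, the work surface at z = 0. Lengths are in m, angles in rad, forces in N, time in s.
With the tool pointing down it reaches from about 0.225 to 0.725 m from the base axis. Payload 3.1 kg.
Tool frame: the origin (TCP) lies at the very end of the fingers, on their centre line; the grasp point (between the pads) lies behind it (arm.pinch_z is the z of the grasp point in the tool frame, in m); z points along the fingers, y is the line along which they close (so a half turn about z gives the same grasp; the last joint's range is limited). The gripper opens to 85 mm and grips with 20 to 120 N. Pads are 22 mm wide; open, the fingers measure 114 mm over their backs; the gripper's body (76 mm by 85 mm) begins 54 mm behind the grasp point. The pads swing forward as they close: fully open they stand 13 mm farther back than shut.
Start: joints at [1.09, 0.048, 0.099, 1.622, 0, 1.443], TCP at [0.181, 0.493, 0.231] pointing down, gripper open.
Joint ranges: [-2.91, 2.91], [-0.99, 1.94], [-1.21, 1.42], [-2.12, 2.29], [-1.49, 1.47], [-3.14, 3.14]. Speed limits (rad/s): [2.79, 2.79, 3.14, 3.14, 3.14, 3.14].

## Interface

Orientations are given as a unit quaternion [x, y, z, w].
In Python, from rig import arm gives the robot as it stands.
- The arm moves only by the shell command python3 -m pendant 'ROWS' [FORCE]. ROWS is JSON, a list of rows, each a list of 7 numbers: the opening, from 0 (shut) to 1 (fully open), then the shift along the tool's x, y, z in m, then the turn, a rotation vector about the tool's x, y, z in rad. A call has exactly 10 rows; each row shifts and turns the commanded pose from where the row before left it, along the tool's axes as they then stand; what a row does not reach is not made up. A row lasts 1/8 s, in which the tool goes at most 62.5 mm and 10.7 degrees, less where a joint would pass 70% of its speed; a pose out of reach is approached as far as the arm can. A call is refused whole if a number of a shift passes 0.0625 or a number of a turn 0.188, either way. A call with a gripper value outside its range is refused whole. The fingers move at their own pace and stop on an object; FORCE is the grip in N (left out, the last holds). Time passes only in rows, so rows that do not move let the fingers close, or fill a call up. It gives the time, the measured TCP pose, the force, the opening and the grip force at its end, in the units of the state.
- arm.sense(): the state, without advancing time (a new reading comes with each control period).
- arm.grab_frame(name): name is "side" or "top"; returns a dict with "color" (384x512x3 uint8, red, green, blue), "intrinsics" (3x3 intrinsics, pixels), "camera_from_world" (4x4, takes a point from world to camera coordinates). Camera axes: x right, y down, z forward; pixel columns grow to the right and rows downward; lengths in m; the calibration is good to about 2 mm. A picture is of the moment at which its call begins. There is no depth.
- arm.hand_in(): hands the job in; it is judged then, once.
Trained networks look in a picture, given as the dict that the camera call returned (one of the last four; its "shot" number tells which), for a name from the list of things; names that differ only in an ending like _2 or _b are one class to them, and where a whole thing is asked for, a point or a joint stands for the part that bears it (a point fixed in the world has none). Each returns a list of dicts, best first, with "conf" (0 to 1); they miss things now and then, are a little off and sometimes report something else, mostly with a low value. They report only what shows in the picture. A call takes as long as a camera call. They do not tell look-alikes from the thing itself.
- arm.masks_of(picture, name): "region" (384x512 bool, what is visible of it) and "bbox" ([centre column, centre row, width, height] in pixels, round what is visible of it).
- arm.mark_of(picture, name): "at" ([row, column] in pixels: a listed point, or the origin of a listed thing).
The state is a dict: "clock": time; "joints": joint angles; "qd": joint speeds; "joint_torque": joint torques, N m; "position": TCP position; "tcp_rot": TCP orientation; "ft_force": force on the tool from outside, world axes, zero at the start; "torque": the same for the moment, N m; "width": finger opening in m; "grasp_force": force on a finger pad.
Only numpy, scipy, OpenCV 4.12 (cv2) and the standard library are available. Lean on these libraries where they do the work, as an engineer would, in place of code of your own. Each camera call takes 0.05 s, during which the arm holds its last target. There are 200 camera calls.

## Task

Tidy the lantern painter's bench: lay both brushes in the lidded wooden box and the wooden stirring paddle flat in the open metal tray. Once all three are away, shut the box's lid fully and gently, without slamming it, and leave the tin, the bowl and the mug where they are.

Things in the scene. Friction and masses are not known exactly. Their poses are not given: they have to be found in the camera images.
- brush_wide: Flat paint brush, 145 mm long, lying flat on the bench, handle of light wood 20 mm wide and 14 mm thick, steel ferrule and stiff dark brown bristles 44 mm wide. Origin: underside, mid-length (on the handle, 10 mm behind the ferrule). x points along it to the bristles, z up.
- brush_narrow: Flat paint brush as above but 135 mm long, ferrule and bristles 30 mm wide, handle 20 mm wide and 14 mm thick. Origin: underside, mid-length (on the handle, 5 mm behind the ferrule). x points to the bristles, z up.
- paddle: Stirring paddle of plain light wood, 145 mm long, 10 mm thick, handle 20 mm wide, flat blade 44 mm wide and 50 mm long at one end. Origin: underside, mid-length (on the handle, 22 mm behind the blade). x points along it to the blade, z up.
- brush_box: Open wooden box with a hinged lid, fixed to the bench, 155 (x) x 210 (y) mm outside, 50 mm high, walls 6 mm, floor about 6 mm thick. Origin: centre of its underside. x is across its width towards the hinged side, y along its length, z up.
- box_lid (a joint): Angle of the box's wooden lid (155 x 210 mm, 8 mm thick, small brass knob 35 mm tall on its outer face near the free edge): 0 shut flat on the rim, about 1.57 standing upright. The hinge runs along y on the box's +x rim, 50 mm above the bench; it is stiff, and the lid stays wherever it is left.
- box_lid_hinge (a point): Middle of the lid's hinge line.
- box_lid_handle (a point): Grip point of the lid's brass knob, halfway along the lid near its free edge.
- paddle_tray: Open steel tray without a lid, fixed to the bench, 135 (x) x 210 (y) mm outside, 40 mm high, walls 4 mm, floor about 4 mm thick. Origin: centre of its underside. x across its width, y along its length, z up.
- tin: Closed tin can, 90 mm across, 110 mm high, standing on the bench, to be left alone. Origin: centre of its underside.
- bowl: White bowl, 140 mm across, 55 mm high, to be left alone. Origin: centre of its underside.
- mug: White mug, 76 mm across, 85 mm high, with a handle, to be left alone. Origin: centre of its underside.
Not all that is in view belongs to the job. Leave any red or yellow look-alike of the brush_narrow alone. Leave any green look-alike of the paddle alone.

How it is judged:
On the way:
1. all three tools lie at rest in their own containers, the box's lid still open (over 1 rad) (x of brush_wide in the frame of brush_box between -0.068 and 0.068 m and y of brush_wide in the frame of brush_box between -0.036 and 0.036 m and z of brush_wide in the frame of brush_box between 0 and 0.03 m and x of brush_narrow in the frame of brush_box between -0.068 and 0.068 m and y of brush_narrow in the frame of brush_box between -0.036 and 0.036 m and z of brush_narrow in the frame of brush_box between 0 and 0.03 m and x of paddle in the frame of paddle_tray between -0.056 and 0.056 m and y of paddle in the frame of paddle_tray between -0.036 and 0.036 m and z of paddle in the frame of paddle_tray below 0.03 m and angle between paddle's own z axis and vertical below 0.2 rad and linear speed of each of brush_wide, brush_narrow, paddle below 0.02 m/s and value of joint box_lid above 1 rad), for 0.2 s.
At the end, for the whole second after the job is handed in: Both brushes lie in the wooden box (within 68 mm in x, 36 mm in y of its middle), the paddle flat within 0.2 rad in the steel tray (56 mm, 36 mm), all under 30 mm above their container's underside and at rest; the lid is shut to within 0.06 rad (x of brush_wide in the frame of brush_box between -0.068 and 0.068 m and y of brush_wide in the frame of brush_box between -0.036 and 0.036 m and z of brush_wide in the frame of brush_box between 0 and 0.03 m and x of brush_narrow in the frame of brush_box between -0.068 and 0.068 m and y of brush_narrow in the frame of brush_box between -0.036 and 0.036 m and z of brush_narrow in the frame of brush_box between 0 and 0.03 m and x of paddle in the frame of paddle_tray between -0.056 and 0.056 m and y of paddle in the frame of paddle_tray between -0.036 and 0.036 m and z of paddle in the frame of paddle_tray below 0.03 m and angle between paddle's own z axis and vertical below 0.2 rad and linear speed of each of brush_wide, brush_narrow, paddle below 0.02 m/s and value of joint box_lid below 0.06 rad); the robot touches nothing.
It fails at once if the tin is shifted by more than 20 mm or tipped (distance of tin from where it was at the start of the episode above 0.02 m or angle between tin's own z axis and vertical above 0.3 rad).
It fails at once if the bowl is shifted by more than 20 mm or tipped (distance of bowl from where it was at the start of the episode above 0.02 m or angle between bowl's own z axis and vertical above 0.3 rad).
It fails at once if the mug is shifted by more than 20 mm or tipped (distance of mug from where it was at the start of the episode above 0.02 m or angle between mug's own z axis and vertical above 0.3 rad).
It fails at once if the lid is slammed (closing faster than 3 rad/s) (velocity of joint box_lid below -3 rad/s).
It also fails if it takes over 72 s, if anything falls off the work surface, if the arm or the gripper's body presses on something with over 40 N, if the wrist force passes 120 N, or if a joint passes its speed limit or range.

## Working session

There is one attempt and no reset: what is moved stays moved. The work goes in short steps, Python scripts to look and compute and a shell command to move; the robot and the scene stay as the last step left them, time stands still between calls to the robot, and variables do not carry over. Pictures are saved under pics/ and viewed, at most 10 in all, crops included, and the job is handed in when it is done.

```bash
ls; mkdir -p pics
cat > h.py <<'E'
import numpy as np, cv2
from rig import arm
from scipy.spatial.transform import Rotation as R
def ray(f,rc,z):
    K=np.array(f["intrinsics"]);T=np.array(f["camera_from_world"])
    d=T[:3,:3].T@np.linalg.solve(K,[rc[1],rc[0],1.]);c=-T[:3,:3].T@T[:3,3]
    return c+d*(z-c[2])/d[2]
def px(f,p):
    K=np.array(f["intrinsics"]);T=np.array(f["camera_from_world"])
    q=K@(T[:3,:3]@np.array(p)+T[:3,3]);return q[:2]/q[2]
E
python3 - <<'E'
from h import *
ims=[]
for n in("top","side"):
    f=arm.grab_frame(n);cv2.imwrite(f"pics/{n}0.png",cv2.resize(f["color"][:,:,::-1],(800,600)))
    print(n,np.round(f["camera_from_world"],3).tolist(),np.round(f["intrinsics"],1).tolist())
    for o in"brush_wide brush_narrow paddle brush_box paddle_tray tin bowl mug box_lid_hinge box_lid_handle".split():
        for m in arm.mark_of(f,o)[:4]:
            if m["conf"]>.15: print(o,np.round(m["at"],1),round(m["conf"],2),np.round(ray(f,m["at"],0.),3)[:2])
print(arm.pinch_z,arm.sense())
E
```

```text
pics
top [[-0.024, -0.999, -0.026, 0.042], [-0.981, 0.028, -0.191, 0.546], [0.192, 0.021, -0.981, 1.143], [0.0, 0.0, 0.0, 1.0]] [[393.8, 0.0, 262.7], [0.0, 393.8, 189.9], [0.0, 0.0, 1.0]]
brush_wide [118. 240.] 0.7 [0.801 0.098]
brush_wide [218.7 298.5] 0.55 [ 0.463 -0.081]
brush_narrow [258.1 272.8] 0.84 [0.343 0.003]
brush_narrow [219.2 247. ] 0.74 [0.465 0.08 ]
brush_narrow [271.9 220.2] 0.64 [0.306 0.165]
paddle [171.2 256.5] 0.68 [0.619 0.047]
paddle [117.6 349. ] 0.67 [ 0.791 -0.259]
paddle [191.4 343.5] 0.34 [ 0.545 -0.226]
brush_box [199.  370.9] 0.66 [ 0.519 -0.31 ]
paddle_tray [170.5 260. ] 0.71 [0.621 0.036]
tin [119.  300.7] 0.56 [ 0.791 -0.101]
tin [217.7 297.1] 0.54 [ 0.466 -0.077]
tin [198.4 352.5] 0.52 [ 0.522 -0.253]
bowl [119.4 237. ] 0.94 [0.797 0.108]
mug [142.5 181.5] 0.62 [0.723 0.291]
box_lid_hinge [196.8 352.5] 0.75 [ 0.527 -0.253]
box_lid_hinge [220.4 249.5] 0.46 [0.461 0.072]
box_lid_hinge [144.5 181.2] 0.46 [0.716 0.291]
box_lid_handle [189.3 338.8] 0.97 [ 0.553 -0.212]
side [[0.954, -0.298, -0.023, -0.503], [-0.181, -0.515, -0.838, 0.175], [0.237, 0.804, -
[... 732 characters left out ...]
1.1, 'joints': array([ 1.09022429e+00,  4.80214755e-02,  9.91779216e-02,  1.62199695e+00,
       -1.22844112e-07,  1.44303280e+00]), 'qd': array([-9.44662065e-05, -1.53824665e-03,  9.72740653e-04,  3.82462710e-04,
       -3.51371381e-04,  1.34961816e-03]), 'joint_torque': array([ 1.17804771e-04, -3.38653421e+01,  3.20165884e+01,  1.14514729e-03,
       -2.15054847e-04, -1.55593746e-06]), 'position': array([0.18139299, 0.49265269, 0.23128929]), 'tcp_rot': array([ 1.75490773e-01,  9.84481076e-01, -2.10943070e-05, -6.55731059e-06]), 'ft_force': array([1.52043388, 0.68423234, 0.15249561]), 'torque': array([ 0.01278917, -0.00840124,  0.0024504 ]), 'grasp_force': 0.0, 'width': 0.08540588600665064}
```

View pics/top0.png

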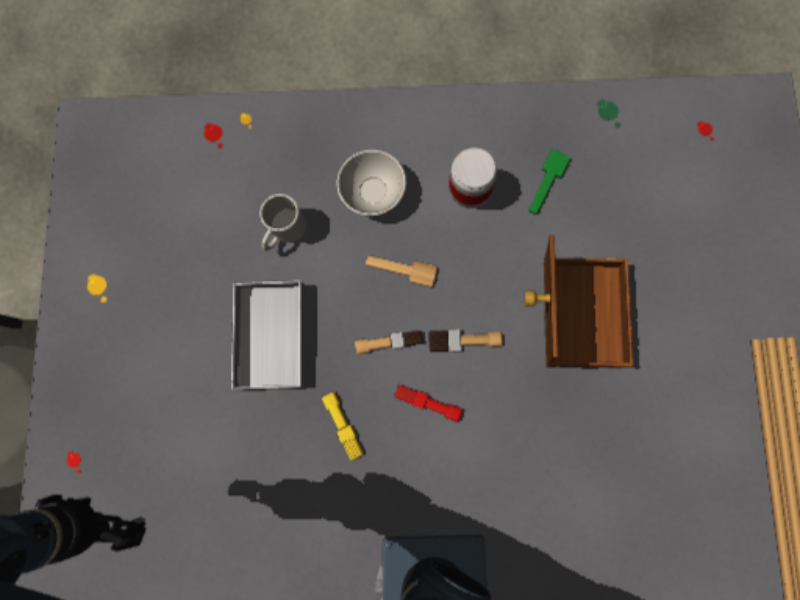

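View pics/side0.png

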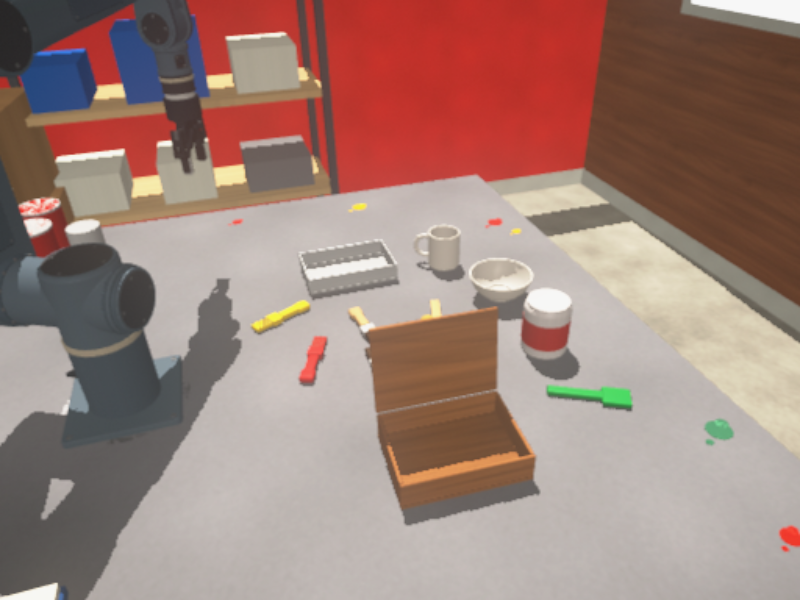

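The top view shows paddle (400,270), narrow brush (390,340), wide brush (465,340), tray (268,335) and box (590,312). The lid is upright on the box's left (+y) side with its knob at (535,298). The red, yellow and green look-alikes lie apart. The side view agrees, with the lid upright and hiding the brushes.

Run:
```python
from h import *
f=arm.grab_frame("top");g=arm.grab_frame("side")
for o,zt in(("brush_wide",.014),("brush_narrow",.014),("paddle",.010),("brush_box",.05),("paddle_tray",.04),("box_lid",0.1)):
  for m in arm.masks_of(f,o)[:4]:
    ys,xs=np.nonzero(m["region"])
    if len(ys)<20: continue
    c,s,a=cv2.minAreaRect(np.stack([xs,ys],1).astype(np.float32))
    b=cv2.boxPoints((c,s,a)); w=np.array([ray(f,(q[1],q[0]),zt)[:2] for q in b])
    e=w[1]-w[0],w[2]-w[1]; L=max(e,key=np.linalg.norm); 
    print(o,round(m["conf"],2),np.round(m["bbox"]),"ctr",np.round(w.mean(0),3),"dims",[round(np.linalg.norm(x),3) for x in e],"ang",round(np.degrees(np.arctan2(L[1],L[0])),1), "rgb",f["color"][ys,xs].mean(0).round())
# corners from viewed picture (col,row in 800px)
for n,z,p in(("boxrim",.05,[(553,260),(629,260),(632,366),(548,366)]),("tray",.04,[(234,283),(301,282),(301,388),(233,388)]),("lidtop",.205,[(552,236),(548,366)]),("knob",.19,[(530,298)]),
 ("narrow",.012,[(355,347),(425,338)]),("wide",.012,[(503,340),(429,341)]),("paddle",.008,[(366,261),(436,276)])):
  print(n,[np.round(ray(f,(b/1.5625,a/1.5625),z)[:2],3).tolist() for a,b in p])
c=f["color"][:,:,::-1]
cv2.imwrite("pics/crop.png",cv2.resize(c[145:265,140:410],(800,356),interpolation=cv2.INTER_CUBIC))
```

```text
brush_wide 0.62 [298. 219.  51.  20.] ctr [ 0.466 -0.078] dims [np.float64(0.142), np.float64(0.043)] ang -91.6 rgb [123. 102.  79.]
brush_narrow 0.85 [218. 272.  23.  42.] ctr [0.307 0.169] dims [np.float64(0.027), np.float64(0.133)] ang -154.5 rgb [201. 170.  43.]
brush_narrow 0.59 [275. 258.  39.  24.] ctr [0.346 0.001] dims [np.float64(0.032), np.float64(0.132)] ang -110.4 rgb [163.  32.  29.]
brush_narrow 0.54 [248. 219.  44.  19.] ctr [0.468 0.075] dims [np.float64(0.136), np.float64(0.032)] ang -83.7 rgb [132. 109.  83.]
brush_narrow 0.46 [347. 190.  22.  87.] ctr [ 0.548 -0.231] dims [np.float64(0.062), np.float64(0.257)] ang 177.0 rgb [100.  64.  34.]
paddle 0.91 [258. 171.  45.  19.] ctr [0.614 0.049] dims [np.float64(0.041), np.float64(0.146)] ang -101.5 rgb [181. 140.  91.]
paddle 0.57 [350. 117.  27.  40.] ctr [ 0.792 -0.258] dims [np.float64(0.146), np.float64(0.042)] ang -28.4 rgb [ 34. 117.  48.]
brush_box 0.68 [247. 218.  42.  15.] ctr [0.462 0.073] dims [np.float64(0.129), np.float64(0.029)] ang -80.6 rgb [137. 113.  85.]
brush_box 0.59 [371. 195.  72.  84.] ctr [ 0.529 -0.295] dims [np.float64(0.207), np.float64(0.261)] ang 177.4 rgb [83. 50. 27.]
paddle_tray 0.71 [173. 216.  48.  67.] ctr [0.485 0.308] dims [np.float64(0.147), np.float64(0.215)] ang -179.5 rgb [149. 147. 144.]
box_lid 0.69 [346. 190.  18.  80.] ctr [ 0.531 -0.214] dims [np.float64(0.057), np.float64(0.239)] ang 177.4 rgb [100.  64.  33.]
boxrim [[0.613, -0.253], [0.609, -0.401], [0.402, -0.388], [0.406, -0.23]]
tray [[0.588, 0.378], [0.586, 0.245], [0.377, 0.242], [0.381, 0.374]]
lidtop [[0.617, -0.221], [0.395, -0.199]]
knob [[0.512, -0.179]]
narrow [[0.457, 0.141], [0.471, 0.002]]
wide [[0.463, -0.152], [0.465, -0.006]]
paddle [[0.633, 0.118], [0.597, -0.024]]
```

View pics/crop.png

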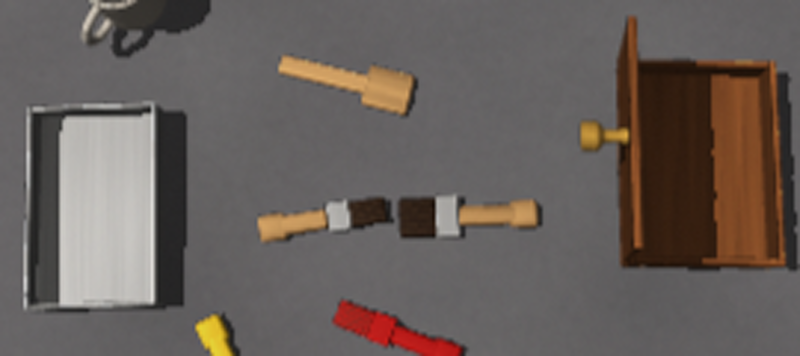

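The crop confirms the layout: box and tray interiors are clear, and the brushes' bristles nearly touch at (390,213). Next: a small helper, then the turn for the paddle (+1.42 rad about tool z).

```bash
cat > go.py <<'E'
import sys
from h import *
x,y,z,hd=map(float,sys.argv[1:5]); s=arm.sense(); r=R.from_quat(s["tcp_rot"])
X=r.as_matrix()[:,0]; h=np.degrees(np.arctan2(X[1],X[0]))
t=-np.radians((hd-h+180)%360-180)
M=r.as_matrix(); d=np.array([x,y,z])-s["position"]
print("t",round(s["clock"],2),"pos",np.round(s["position"],4),"head",round(h,1),"F",np.round(s["ft_force"],1),"w",round(s["width"],4),"gf",round(s["grasp_force"],1),"q6",round(s["joints"][5],2))
print("shift now",np.round(M.T@d,4),"turn z",round(t,3),"shift after turn",np.round((r*R.from_rotvec([0,0,t])).as_matrix().T@d,4),"tiltZ",np.round(M[:,2],3))
E
python3 -m pendant '[[1,0,0,0,0,0,0.142],[1,0,0,0,0,0,0.142],[1,0,0,0,0,0,0.142],[1,0,0,0,0,0,0.142],[1,0,0,0,0,0,0.142],[1,0,0,0,0,0,0.142],[1,0,0,0,0,0,0.142],[1,0,0,0,0,0,0.142],[1,0,0,0,0,0,0.142],[1,0,0,0,0,0,0.142]]' 50; python3 go.py 0.618 0.068 0.12 78.5
```

```text
clock: 2.75
position: [0.1814, 0.4926, 0.2313]
tcp_rot: [0.776, 0.63, -0.0, 0.0]
ft_force: [0.8, 0.6, -0.4]
width: 0.0852
grasp_force: 0.0
t 2.75 pos [0.1814 0.4926 0.2313] head 78.2 F [ 0.8  0.6 -0.4] w 0.0852 gf 0.0 q6 2.87
shift now [-0.326   0.5145  0.1113] turn z -0.006 shift after turn [-0.3291  0.5125  0.1113] tiltZ [-0. -0. -1.]
```

```bash
python3 -m pendant '[[1,-0.033,0.051,0.011,0,0,0],[1,-0.033,0.051,0.011,0,0,0],[1,-0.033,0.051,0.011,0,0,0],[1,-0.033,0.051,0.011,0,0,0],[1,-0.033,0.051,0.011,0,0,0],[1,-0.033,0.051,0.011,0,0,0],[1,-0.033,0.051,0.011,0,0,0],[1,-0.033,0.051,0.011,0,0,0],[1,-0.033,0.051,0.011,0,0,0],[1,-0.033,0.051,0.011,0,0,0]]' >/dev/null; python3 go.py 0.618 0.068 0.004 78.5
```

```text
t 4.0 pos [0.6162 0.0655 0.121 ] head 78.4 F [0.6 0.2 0.3] w 0.0856 gf 0.0 q6 1.77
shift now [0.0028 0.0012 0.117 ] turn z -0.001 shift after turn [0.0028 0.0012 0.117 ] tiltZ [ 0.001  0.    -1.   ]
```

```bash
python3 -m pendant '[[1,0.003,0.001,0.04,0,0,0],[1,0,0,0.04,0,0,0],[1,0,0,0.03,0,0,0],[1,0,0,0.008,0,0,0],[0,0,0,0,0,0,0],[0,0,0,0,0,0,0],[0,0,0,0,0,0,0],[0,0,0,0,0,0,0],[0,0,0,0,0,0,0],[0,0,0,0,0,0,0]]' 50 >/dev/null; python3 go.py 0.483 0.310 0.13 180.5
```

```text
t 5.25 pos [0.6178 0.0698 0.0052] head 78.4 F [ 0.7 -0.2  5.3] w 0.0178 gf 49.3 q6 1.78
shift now [ 0.2083 -0.1799 -0.1252] turn z -1.781 shift after turn [ 0.1323  0.2413 -0.1252] tiltZ [ 0.003  0.    -1.   ]
```

```bash
python3 -m pendant '[[0,0,0,-0.03,0,0,0],[0,0,0,-0.03,0,0,-0.178],[0,0,0,-0.03,0,0,-0.178],[0,0,0,-0.03,0,0,-0.178],[0,0,0,-0.005,0,0,-0.178],[0,0,0,0,0,0,-0.178],[0,0,0,0,0,0,-0.178],[0,0,0,0,0,0,-0.178],[0,0,0,0,0,0,-0.178],[0,0,0,0,0,0,-0.178]]' >/dev/null; python3 go.py 0.483 0.310 0.13 180.5
```

```text
t 6.5 pos [0.6158 0.0698 0.1275] head 170.6 F [0.  0.6 0.4] w 0.018 gf 48.8 q6 0.17
shift now [ 0.1704  0.2152 -0.0023] turn z -0.174 shift after turn [ 0.1307  0.2414 -0.0023] tiltZ [-0.002  0.    -1.   ]
```

```bash
python3 -m pendant '[[0,0,0,0,0,0,-0.174],[0,0.022,0.0345,0,0,0,0],[0,0.022,0.0345,0,0,0,0],[0,0.022,0.0345,0,0,0,0],[0,0.022,0.0345,0,0,0,0],[0,0.022,0.0345,0,0,0,0],[0,0.022,0.0345,0,0,0,0],[0,0.019,0.0345,0,0,0,0],[0,0,0,0,0,0,0],[0,0,0,0,0,0,0]]' >/dev/null; python3 go.py 0.463 0.310 0.011 180.5
python3 - <<'E'
from h import *
f=arm.grab_frame("top");c=f["color"][:,:,::-1]
cv2.imwrite("pics/c2.png",cv2.resize(c[140:280,130:330],(800,560),interpolation=cv2.INTER_CUBIC))
E
```

```text
t 7.75 pos [0.4644 0.3104 0.1278] head -179.8 F [-0.3 -0.7  0.1] w 0.018 gf 48.9 q6 0.47
shift now [ 0.0014 -0.0003  0.1168] turn z -0.005 shift after turn [ 0.0014 -0.0003  0.1168] tiltZ [-0.001 -0.001 -1.   ]
```

View pics/c2.png

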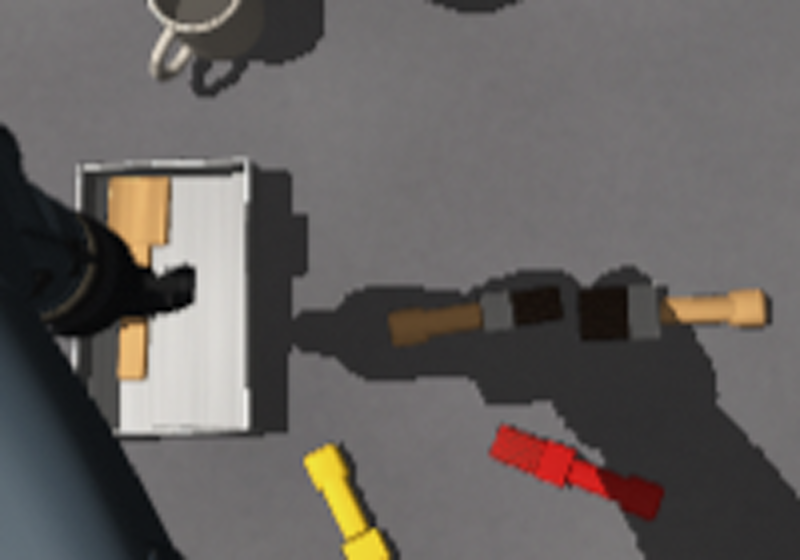

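Paddle is held square over the tray, blade at (138,210) and handle end at (132,350). Lowering and releasing it.

```bash
python3 -m pendant '[[0,0,0,0.04,0,0,0],[0,0,0,0.04,0,0,0],[0,0,0,0.027,0,0,0],[0,0,0,0.010,0,0,0],[0,0,0,0,0,0,0],[0.5,0,0,0,0,0,0],[0.5,0,0,0,0,0,0],[0.5,0,0,0,0,0,0],[0.5,0,0,-0.03,0,0,0],[0.5,0,0,-0.05,0,0,0]]' ; python3 go.py 0.464 0.095 0.12 96.3
```

```text
clock: 9.05
position: [0.4627, 0.3099, 0.0897]
tcp_rot: [-0.002, 1.0, -0.001, -0.002]
ft_force: [0.4, 0.2, 0.4]
width: 0.0423
grasp_force: 0.0
t 9.05 pos [0.4627 0.3099 0.0897] head -179.8 F [0.4 0.2 0.4] w 0.0423 gf 0.0 q6 0.47
shift now [-0.0004 -0.215  -0.0297] turn z 1.464 shift after turn [-0.2138 -0.0224 -0.0297] tiltZ [-0.005 -0.002 -1.   ]
```

```bash
python3 -m pendant '[[0.5,0,0,-0.03,0,0,0.146],[1,0,0,0,0,0,0.146],[1,0,0,0,0,0,0.146],[1,0,0,0,0,0,0.146],[1,0,0,0,0,0,0.146],[1,0,0,0,0,0,0.146],[1,0,0,0,0,0,0.146],[1,0,0,0,0,0,0.146],[1,0,0,0,0,0,0.146],[1,0,0,0,0,0,0.146]]' >/dev/null; python3 go.py 0.464 0.095 0.12 96.3
python3 - <<'E'
from h import *
f=arm.grab_frame("top");g=arm.grab_frame("side")
for o in("brush_narrow","brush_wide","paddle"):
  for q in(f,g):
    print(o,[(round(m["conf"],2),np.round(ray(q,m["at"],.004),3)[:2].tolist()) for m in arm.mark_of(q,o)[:4] if m["conf"]>.3])
E
```

```text
t 10.3 pos [0.4647 0.3109 0.1215] head 96.3 F [ 0.9  0.4 -0.6] w 0.0858 gf 0.0 q6 1.93
shift now [-0.2145 -0.0242  0.0015] turn z -0.001 shift after turn [-0.2145 -0.0244  0.0015] tiltZ [ 0.  0. -1.]
brush_narrow [(0.92, [0.467, 0.08]), (0.83, [0.304, 0.163]), (0.64, [0.351, 0.001])]
brush_narrow [(0.84, [0.308, 0.148]), (0.69, [0.353, 0.015]), (0.65, [0.469, 0.067])]
brush_wide [(0.93, [0.464, -0.085]), (0.35, [0.469, 0.077])]
brush_wide [(0.45, [0.468, -0.078])]
paddle [(0.96, [0.492, 0.306]), (0.65, [0.785, -0.251])]
paddle [(0.89, [0.789, -0.26]), (0.55, [0.487, 0.301])]
```

```bash
python3 -m pendant '[[1,-0.043,-0.005,0,0,0,0],[1,-0.043,-0.005,0,0,0,0],[1,-0.043,-0.005,0,0,0,0],[1,-0.043,-0.005,0,0,0,0],[1,-0.0425,-0.004,0,0,0,0],[1,0,0,0.04,0,0,0],[1,0,0,0.04,0,0,0],[1,0,0,0.030,0,0,0],[1,0,0,0.006,0,0,0],[0,0,0,0,0,0,0]]' 50 >/dev/null; python3 go.py 0.464 0.095 0.005 96.3
python3 -m pendant '[[0,0,0,0,0,0,0],[0,0,0,0,0,0,0],[0,0,0,0,0,0,0],[0,0,0,0,0,0,0],[0,0,0,0,0,0,0],[0,0,0,-0.04,0,0,0],[0,0,0,-0.04,0,0,0],[0,0,0,-0.05,0,0,0],[0,0,0,-0.05,0,0,0],[0,0,0,-0.05,0,0,0]]' >/dev/null; python3 go.py 0.51 -0.317 0.26 176.0
```

```text
t 11.95 pos [0.4654 0.095  0.0057] head 96.6 F [ 0.  -1.  -0.4] w 0.0697 gf 0.0 q6 1.52
shift now [ 0.0002 -0.0014  0.0007] turn z 0.004 shift after turn [ 0.0002 -0.0014  0.0007] tiltZ [ 0.  0. -1.]
t 13.2 pos [0.4646 0.0949 0.2361] head 96.5 F [ 1.4  0.3 -1.7] w 0.0181 gf 50.3 q6 1.52
shift now [-0.4144 -0.0018 -0.0239] turn z -1.387 shift after turn [-0.074  -0.4077 -0.0239] tiltZ [-0.001 -0.    -1.   ]
```

```bash
python3 -m pendant '[[0,0,0,-0.024,0,0,-0.139],[0,0,0,0,0,0,-0.139],[0,0,0,0,0,0,-0.139],[0,0,0,0,0,0,-0.139],[0,0,0,0,0,0,-0.139],[0,0,0,0,0,0,-0.139],[0,0,0,0,0,0,-0.139],[0,0,0,0,0,0,-0.139],[0,0,0,0,0,0,-0.139],[0,0,0,0,0,0,-0.139]]' >/dev/null; python3 go.py 0.51 -0.317 0.26 176.0
python3 - <<'E'
from h import *
f=arm.grab_frame("top");g=arm.grab_frame("side")
def tri(n):
  P=[];p=[]
  for q in(f,g):
    m=arm.mark_of(q,n)[:1]
    if not m: print(n,"miss");return
    print(n,round(m[0]["conf"],2),np.round(ray(q,m[0]["at"],.05),3),np.round(ray(q,m[0]["at"],.0),3))
    P.append(np.array(q["intrinsics"])@np.array(q["camera_from_world"])[:3]);p.append(np.array(m[0]["at"])[::-1].reshape(2,1).astype(float))
  X=cv2.triangulatePoints(P[0],P[1],p[0],p[1])[:,0];print("tri",np.round(X[:3]/X[3],3))
for n in("box_lid_hinge","box_lid_handle","brush_box","paddle_tray"):tri(n)
# side-view rim corners from viewed picture: near-wall top corners, far
print([np.round(ray(g,(b/1.5625,a/1.5625),.05),3)[:2].tolist() for a,b in[(402,474+2),(532,455),(500,398),(380,430)]])
c=f["color"][:,:,::-1];d=g["color"][:,:,::-1]
a=cv2.resize(c[145:245,320:420],(400,400),interpolation=cv2.INTER_CUBIC);b=cv2.resize(d[180:320,220:360],(400,400),interpolation=cv2.INTER_CUBIC)
cv2.imwrite("pics/c3.png",np.hstack([a,b]))
E
```

```text
t 14.45 pos [0.4648 0.0949 0.2585] head 176.4 F [ 0.3  0.2 -0.6] w 0.0182 gf 50.3 q6 0.12
shift now [-0.0708 -0.4083 -0.0016] turn z 0.008 shift after turn [-0.0739 -0.4078 -0.0016] tiltZ [-0.002 -0.    -1.   ]
box_lid_hinge 0.65 [ 0.52  -0.242  0.05 ] [ 0.529 -0.253  0.   ]
box_lid_hinge 0.91 [ 0.524 -0.236  0.05 ] [ 0.543 -0.184  0.   ]
tri [ 0.521 -0.241  0.055]
box_lid_handle 0.56 [ 0.544 -0.199  0.05 ] [ 0.553 -0.208  0.   ]
box_lid_handle 0.71 [ 0.567 -0.021  0.05 ] [0.59  0.047 0.   ]
tri [ 0.517 -0.178  0.167]
brush_box 0.8 [ 0.504 -0.293  0.05 ] [ 0.512 -0.306  0.   ]
brush_box 0.63 [ 0.491 -0.367  0.05 ] [ 0.508 -0.325  0.   ]
tri [ 0.515 -0.31  -0.017]
paddle_tray 0.79 [0.472 0.303 0.05 ] [0.479 0.316 0.   ]
paddle_tray 0.66 [0.47  0.249 0.05 ] [0.486 0.336 0.   ]
tri [0.479 0.312 0.013]
[[0.411, -0.372], [0.607, -0.395], [0.615, -0.265], [0.405, -0.272]]
```

View pics/c3.png

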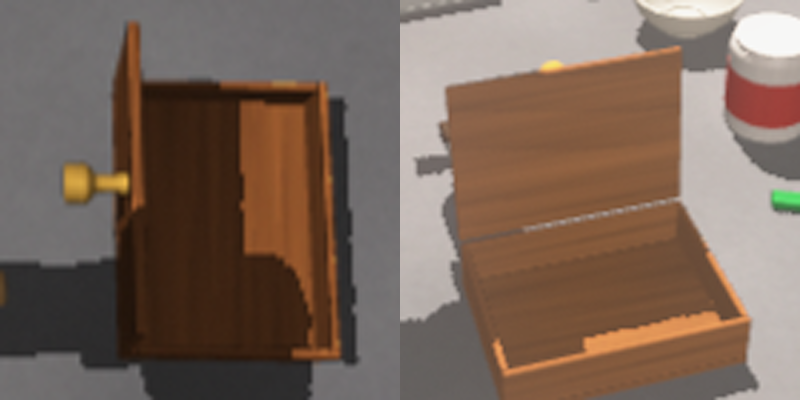

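Box is clear; lid near-upright with knob at crop (90,183). Box centre ≈ (0.509,-0.315), yaw ≈ -3°. Moving the narrow brush over.

```bash
python3 -m pendant '[[0,-0.006,-0.049,0,0,0,-0.01],[0,-0.006,-0.049,0,0,0,0],[0,-0.006,-0.049,0,0,0,0],[0,-0.006,-0.049,0,0,0,0],[0,-0.006,-0.049,0,0,0,0],[0,-0.006,-0.049,0,0,0,0],[0,-0.006,-0.049,0,0,0,0],[0,-0.006,-0.049,0,0,0,0],[0,0,0,0,0,0,0],[0,0,0,0,0,0,0]]' >/dev/null; python3 go.py 0.490 -0.299 0.014 177
```

```text
t 16.2 pos [ 0.4902 -0.2989  0.2591] head 176.7 F [ 0.9 -0.2 -0.8] w 0.0185 gf 50.3 q6 -0.61
shift now [ 1.000e-04 -4.000e-04  2.451e-01] turn z -0.005 shift after turn [ 1.000e-04 -4.000e-04  2.451e-01] tiltZ [-0.     0.001 -1.   ]
```

```bash
python3 -m pendant '[[0,0,0,0.045,0,0,0],[0,0,0,0.045,0,0,0],[0,0,0,0.045,0,0,0],[0,0,0,0.045,0,0,0],[0,0,0,0.035,0,0,0],[0,0,0,0.022,0,0,0],[0,0,0,0.009,0,0,0],[0,0,0,0,0,0,0],[0.35,0,0,0,0,0,0],[0.35,0,0,0,0,0,0]]'; python3 -m pendant '[[0.35,0,0,0,0,0,0],[0.35,0,0,-0.03,0,0,0],[0.35,0,0,-0.05,0,0,0],[0.35,0,0,-0.06,0,0,0],[0.35,0,0,-0.06,0,0,0],[0.35,0,0,-0.05,0,0,0],[1,0,0,0,0,0,0.188],[1,0,0,0,0,0,0.188],[1,0,0,0,0,0,0.188],[1,0,0,0,0,0,0.188]]' > /dev/null; python3 go.py 0.465 -0.100 0.12 90
```

```text
clock: 17.45
position: [0.4912, -0.2996, 0.0145]
tcp_rot: [0.028, 1.0, -0.001, 0.001]
ft_force: [-0.0, -0.1, 1.4]
width: 0.0296
grasp_force: 0.0
t 18.7 pos [ 0.4904 -0.2993  0.2635] head 133.4 F [-0.5 -0.3 -0.4] w 0.0851 gf 0.0 q6 0.15
shift now [0.1623 0.1185 0.1435] turn z 0.758 shift after turn [ 0.1993 -0.0255  0.1435] tiltZ [ 0. -0. -1.]
```

```bash
python3 -m pendant '[[1,0,0,0,0,0,0.154],[1,0,0,0,0,0,0.154],[1,0,0,0,0,0,0.154],[1,0,0,0,0,0,0.154],[1,0,0,0,0,0,0.154],[1,0.04,-0.005,0,0,0,0],[1,0.04,-0.005,0,0,0,0],[1,0.04,-0.005,0,0,0,0],[1,0.04,-0.005,0,0,0,0],[1,0.04,-0.005,0,0,0,0]]' > /dev/null; python3 go.py 0.465 -0.100 0.005 89.2
python3 - <<'E'
from h import *
f=arm.grab_frame("top");g=arm.grab_frame("side")
for o in("brush_narrow","brush_wide","paddle"):
  for q in(f,g):
    print(o,[(round(m["conf"],2),np.round(ray(q,m["at"],.006),3)[:2].tolist()) for m in arm.mark_of(q,o)[:4] if m["conf"]>.3])
E
```

```text
t 19.95 pos [ 0.4664 -0.0979  0.2635] head 89.6 F [ 0.7 -0.1 -0.2] w 0.0854 gf 0.0 q6 1.23
shift now [-0.0021 -0.0015  0.2585] turn z 0.007 shift after turn [-0.0021 -0.0015  0.2585] tiltZ [ 0.001 -0.    -1.   ]
brush_narrow [(0.76, [0.516, -0.304])]
brush_narrow [(0.95, [0.511, -0.301]), (0.72, [0.304, 0.171]), (0.64, [0.353, -0.005])]
brush_wide [(0.53, [0.468, -0.077])]
brush_wide [(0.59, [0.467, -0.089])]
paddle [(0.75, [0.491, 0.305]), (0.71, [0.781, -0.252])]
paddle [(0.64, [0.78, -0.258]), (0.55, [0.499, 0.322])]
```

```bash
python3 -m pendant '[[1,-0.002,-0.001,0.05,0,0,0],[1,0,0,0.055,0,0,0],[1,0,0,0.055,0,0,0],[1,0,0,0.055,0,0,0],[1,0,0,0.035,0,0,0],[1,0,0,0.008,0,0,0],[0,0,0,0,0,0,0],[0,0,0,0,0,0,0],[0,0,0,0,0,0,0],[0,0,0,0,0,0,0]]' 50 >/dev/null; python3 go.py 0.465 -0.100 0.005 89.2
python3 -m pendant '[[0,0,0,0,0,0,0],[0,0,0,-0.04,0,0,0],[0,0,0,-0.055,0,0,0],[0,0,0,-0.055,0,0,0],[0,0,0,-0.055,0,0,0],[0,0,0,-0.05,0,0,-0.17],[0,0,0,0,0,0,-0.17],[0,0,0,0,0,0,-0.17],[0,0,0,0,0,0,-0.17],[0,0,0,0,0,0,-0.17]]' >/dev/null; python3 go.py 0.527 -0.354 0.26 177.0
```

```text
t 21.6 pos [ 0.4671 -0.1016  0.0072] head 89.7 F [-0.3 -0.3  0.3] w 0.0179 gf 48.8 q6 1.22
shift now [ 0.0016 -0.0021  0.0022] turn z 0.008 shift after turn [ 0.0015 -0.0021  0.0022] tiltZ [ 0.003 -0.001 -1.   ]
t 22.85 pos [ 0.4653 -0.1008  0.2599] head 138.7 F [ 1.   0.6 -0.3] w 0.0182 gf 49.0 q6 0.37
shift now [-2.135e-01 -1.494e-01 -2.000e-04] turn z -0.669 shift after turn [-7.480e-02 -2.496e-01 -2.000e-04] tiltZ [-0.001  0.    -1.   ]
```

```bash
python3 -m pendant '[[0,0,0,0,0,0,-0.167],[0,0,0,0,0,0,-0.167],[0,0,0,0,0,0,-0.167],[0,0,0,0,0,0,-0.167],[0,-0.015,-0.05,0,0,0,0],[0,-0.015,-0.05,0,0,0,0],[0,-0.015,-0.05,0,0,0,0],[0,-0.015,-0.05,0,0,0,0],[0,-0.015,-0.049,0,0,0,0],[0,0,0,0,0,0,0]]' > /dev/null; python3 go.py 0.527 -0.354 0.014 177
```

```text
t 24.1 pos [ 0.5254 -0.3573  0.2562] head 176.4 F [ 0.   1.2 -0.8] w 0.0184 gf 49.1 q6 -0.64
shift now [-0.0024  0.0029  0.2422] turn z -0.01 shift after turn [-0.0025  0.0028  0.2422] tiltZ [-0.004  0.002 -1.   ]
```

Run:
```python
from h import *
g=arm.grab_frame("side");d=g["color"][:,:,::-1]
cv2.imwrite("pics/c4.png",cv2.resize(d[120:320,200:400],(560,560),interpolation=cv2.INTER_CUBIC))
```

```text
(no output)
```

View pics/c4.png

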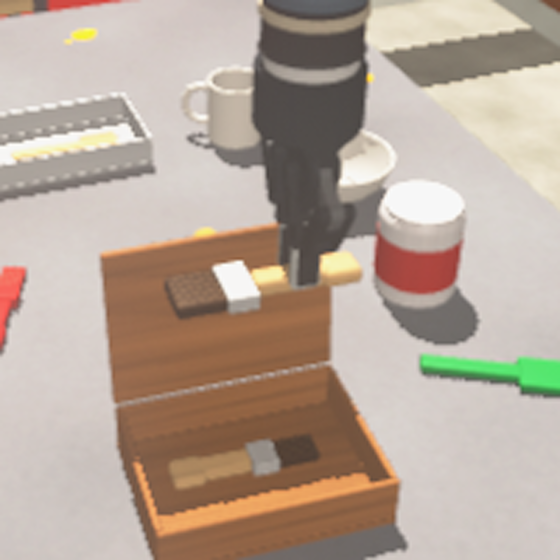

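Narrow brush lies in the box (245,460), wide brush is held level with bristles at (195,293), paddle is in the tray. Lowering.

```bash
python3 -m pendant '[[0,-0.002,0.002,0.045,0,0,-0.01],[0,0,0,0.045,0,0,0],[0,0,0,0.045,0,0,0],[0,0,0,0.045,0,0,0],[0,0,0,0.033,0,0,0],[0,0,0,0.020,0,0,0],[0,0,0,0.007,0,0,0],[0,0,0,0,0,0,0],[0.32,0,0,0,0,0,0],[0.32,0,0,0,0,0,0]]'; python3 -m pendant '[[0.32,0,0,0,0,0,0],[0.32,0,0,-0.03,0,0,0],[0.32,0,0,-0.05,0,0,0],[0.32,0,0,-0.06,0,0,0],[0.32,0,0,-0.06,0,0,0],[0.32,0,0,-0.05,0,0,0],[0,0,0,0,0,0,0],[0,0,0.05,0,0,0,0],[0,0,0.05,0,0,0,0],[0,0,0.05,0,0,0,0]]' > /dev/null; python3 go.py 0.515 -0.12 0.12 177
python3 - <<'E'
from h import *
f=arm.grab_frame("top");g=arm.grab_frame("side")
for o in("brush_narrow","brush_wide","paddle"):
  for q in(f,g):
    print(o,[(round(m["conf"],2),np.round(ray(q,m["at"],.006),3)[:2].tolist()) for m in arm.mark_of(q,o)[:4] if m["conf"]>.3])
c=f["color"][:,:,::-1];d=g["color"][:,:,::-1]
a=cv2.resize(c[145:245,320:420],(400,400),interpolation=cv2.INTER_CUBIC);b=cv2.resize(d[180:320,220:360],(400,400),interpolation=cv2.INTER_CUBIC)
cv2.imwrite("pics/c5.png",np.hstack([a,b]))
E
```

```text
clock: 25.4
position: [0.5289, -0.353, 0.0222]
tcp_rot: [0.024, 1.0, -0.001, 0.001]
ft_force: [-0.2, -0.3, -0.4]
width: 0.0276
grasp_force: 0.0
t 26.65 pos [ 0.5347 -0.2008  0.2688] head 177.2 F [0.2 0.2 1.4] w 0.0001 gf 0.0 q6 -0.43
shift now [0.0235 0.0796 0.1489] turn z 0.003 shift after turn [0.0237 0.0795 0.1489] tiltZ [-0.002  0.001 -1.   ]
brush_narrow [(0.81, [0.306, 0.166]), (0.67, [0.342, -0.011])]
brush_narrow [(0.9, [0.505, -0.303]), (0.69, [0.353, 0.007]), (0.69, [0.306, 0.166])]
brush_wide []
brush_wide [(0.88, [0.506, -0.357])]
paddle [(0.85, [0.491, 0.298]), (0.56, [0.779, -0.246])]
paddle [(0.95, [0.788, -0.266]), (0.48, [0.495, 0.303])]
```

View pics/c5.png

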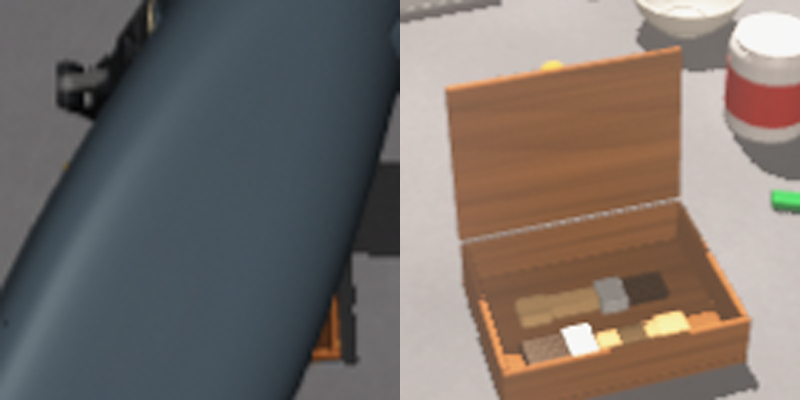

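Side crop shows both brushes in the box: narrow at (590,300), wide at (605,335). The lid is still upright, and the paddle is at rest in the tray. Bringing the shut fingers behind the lid, clear of the knob.

```bash
python3 -m pendant '[[0,-0.009,0.026,0,0,0,0],[0,-0.009,0.026,0,0,0,0],[0,0,0,0.036,0,0,0],[0,0,0,0.036,0,0,0],[0,0,0,0.036,0,0,0],[0,0,-0.012,0,0,0,0],[0,0,-0.012,0,0,0,0],[0,0,-0.012,0,0,0,0],[0,0,-0.01,0,0,0,0],[0,0,0,0,0,0,0]]' 20; python3 go.py 0.553 -0.2185 0.16 177
```

```text
clock: 28.3
position: [0.5546, -0.199, 0.1647]
tcp_rot: [0.025, 1.0, -0.001, 0.002]
ft_force: [0.3, 0.3, 2.2]
width: -0.0004
grasp_force: 1.2
t 28.3 pos [ 0.5546 -0.199   0.1647] head 177.1 F [0.3 0.3 2.2] w -0.0004 gf 1.2 q6 -0.41
shift now [ 0.0007 -0.0195  0.0047] turn z 0.002 shift after turn [ 0.0006 -0.0195  0.0047] tiltZ [ 0.004 -0.002 -1.   ]
```

```bash
python3 -m pendant '[[0,0,-0.0065,0.002,0,0,0],[0,0,-0.0065,0.002,0,0,0],[0,0,-0.0065,0.001,0,0,0],[0,0,-0.0095,0,0,0,0],[0,0,-0.0095,0.001,0,0,0],[0,0,-0.0095,0.001,0,0,0],[0,0,-0.009,0.003,0,0,0],[0,0,-0.009,0.003,0,0,0],[0,0,-0.009,0.003,0,0,0],[0,0,0,0,0,0,0]]'; python3 go.py 0.553 -0.3178 0.112 177
```

```text
clock: 29.55
position: [0.5489, -0.2722, 0.1447]
tcp_rot: [0.025, 1.0, 0.001, -0.001]
ft_force: [-0.2, -0.3, -0.6]
width: 0.0
grasp_force: 0.0
t 29.55 pos [ 0.5489 -0.2722  0.1447] head 177.2 F [-0.2 -0.3 -0.6] w 0.0 gf 0.0 q6 -0.52
shift now [-0.0064 -0.0454  0.0326] turn z 0.003 shift after turn [-0.0065 -0.0454  0.0326] tiltZ [-0.003  0.001 -1.   ]
```

Run:
```python
from h import *
g=arm.grab_frame("side");d=g["color"][:,:,::-1]
cv2.imwrite("pics/c6.png",cv2.resize(d[150:320,200:370],(500,500),interpolation=cv2.INTER_CUBIC))
```

```text
(no output)
```

View pics/c6.png

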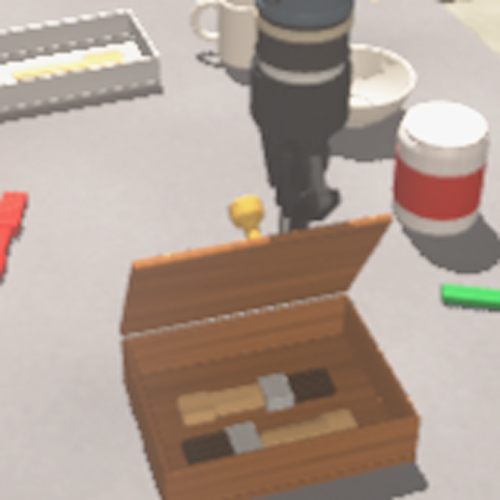

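The lid has swung to about 60° under the fingers, with knob at (245,215) clear of them. Continuing along the arc.

```bash
python3 -m pendant '[[0,0,-0.008,0.004,0,0,0],[0,0,-0.008,0.005,0,0,0],[0,0,-0.008,0.005,0,0,0],[0,0,-0.0065,0.007,0,0,0],[0,0,-0.0065,0.007,0,0,0],[0,0,-0.0065,0.007,0,0,0],[0,0,-0.0045,0.0085,0,0,0],[0,0,-0.0045,0.0085,0,0,0],[0,0,-0.004,0.0085,0,0,0],[0,0,0,0,0,0,0]]'; python3 go.py 0.553 -0.3365 0.058 177
```

```text
clock: 30.85
position: [0.5463, -0.3282, 0.0842]
tcp_rot: [0.025, 1.0, 0.001, -0.001]
ft_force: [-1.0, 0.1, -0.2]
width: 0.0002
grasp_force: 0.0
t 30.85 pos [ 0.5463 -0.3282  0.0842] head 177.2 F [-1.   0.1 -0.2] w 0.0002 gf 0.0 q6 -0.6
shift now [-0.0072 -0.008   0.0262] turn z 0.003 shift after turn [-0.0072 -0.0079  0.0262] tiltZ [-0.002  0.001 -1.   ]
```

Last part down, slowly, and watching the force.

```bash
python3 -m pendant '[[0,0,-0.003,0.006,0,0,0],[0,0,-0.002,0.006,0,0,0],[0,0,-0.001,0.006,0,0,0],[0,0,0,0.004,0,0,0],[0,0,0,0.002,0,0,0],[0,0,0,0.001,0,0,0],[0,0,0,0.001,0,0,0],[0,0,0,0,0,0,0],[0,0,0,0,0,0,0],[0,0,0,0,0,0,0]]'; python3 go.py 0.553 -0.3365 0.058 177
```

```text
clock: 32.1
position: [0.5468, -0.3344, 0.0598]
tcp_rot: [0.024, 1.0, 0.0, 0.0]
ft_force: [-0.4, -0.1, 1.0]
width: 0.0003
grasp_force: 0.0
t 32.1 pos [ 0.5468 -0.3344  0.0598] head 177.2 F [-0.4 -0.1  1. ] w 0.0003 gf 0.0 q6 -0.6
shift now [-0.0062 -0.0018  0.0018] turn z 0.004 shift after turn [-0.0063 -0.0018  0.0018] tiltZ [ 0.  0. -1.]
```

```bash
python3 -m pendant '[[0,0,0,0.001,0,0,0],[0,0,0,0.001,0,0,0],[0,0,0,0.001,0,0,0],[0,0,0,0.001,0,0,0],[0,0,0,0.0005,0,0,0],[0,0,0,0,0,0,0],[0,0,0,0,0,0,0],[0,0,0,0,0,0,0],[0,0,0,0,0,0,0],[0,0,0,0,0,0,0]]'
```

```text
clock: 33.35
position: [0.5469, -0.3346, 0.0585]
tcp_rot: [0.024, 1.0, -0.001, 0.001]
ft_force: [-3.5, 1.8, 10.9]
width: -0.0001
grasp_force: 5.5
```

Firm resistance at z ≈ 0.058, where the lid should seat. Press a hair more, then back off and check.

```bash
python3 -m pendant '[[0,0,0,0.001,0,0,0],[0,0,0,0.0005,0,0,0],[0,0,0,0,0,0,0],[0,0,0,0,0,0,0],[0,0,0,-0.01,0,0,0],[0,0,0,-0.04,0,0,0],[0,0,0,-0.05,0,0,0],[0,0,0,-0.05,0,0,0],[0,0,0.04,0,0,0,0],[0,0,0.05,0,0,0,0]]'; python3 -m pendant '[[0,0,0.05,0,0,0,0],[0,0,0.05,0,0,0,0],[0,0,0.05,0,0,0,0],[0,0,0.05,0,0,0,0],[0,0,0.05,0,0,0,0],[0,0,0,0,0,0,0],[0,0,0,0,0,0,0],[0,0,0,0,0,0,0],[0,0,0,0,0,0,0],[0,0,0,0,0,0,0]]'>/dev/null
python3 - <<'E'
from h import *
ims=[]
f=arm.grab_frame("top");g=arm.grab_frame("side");c=f["color"][:,:,::-1];d=g["color"][:,:,::-1]
a=cv2.resize(c[145:245,320:420],(400,400),interpolation=cv2.INTER_CUBIC);b=cv2.resize(d[180:320,220:360],(400,400),interpolation=cv2.INTER_CUBIC)
cv2.imwrite("pics/c7.png",np.hstack([a,b]))
for o in("paddle",):print([(round(m["conf"],2),np.round(ray(q,m["at"],.004),3)[:2].tolist()) for q in(f,g) for m in arm.mark_of(q,o)[:2]])
E
```

```text
clock: 34.6
position: [0.5519, -0.245, 0.2047]
tcp_rot: [0.026, 1.0, -0.001, 0.001]
ft_force: [0.1, 0.6, -0.3]
width: -0.0003
grasp_force: 0.0
[(0.62, [0.487, 0.31]), (0.62, [0.789, -0.255]), (0.73, [0.783, -0.261]), (0.69, [0.489, 0.307])]
```

View pics/c7.png

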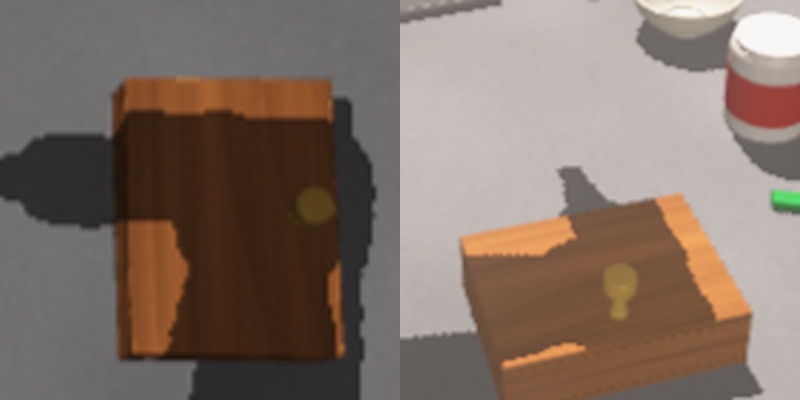

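The lid sits flush on the box with no gap at the rim (side crop, 500–750, 320–365), and the arm is clear.

```bash
python3 -c "
from rig import arm
print(arm.hand_in())"
```

```text
the job is handed in; nothing more can be done
None
```

I handed the job in: both brushes are in the box with its lid pushed gently shut, the paddle lies in the steel tray, and I never touched the tin, bowl or mug; no verdict came back.

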